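# Find and set the proud support pin

### The arm

A 6-joint arm with a two-finger parallel gripper is mounted at the origin on a cart in front of the work surface, level with it; the furniture and walls round the work are solid. World frame = base frame: x ahead of the robot, y to its left, z up, the work surface at z = 0. Lengths are in mm, angles in rad, forces in N, time in s.
With the tool pointing down it reaches from about 275 to 825 mm from the base axis. Payload 4.9 kg.
Tool frame: the origin (TCP) lies at the very end of the fingers, on their centre line; the grasp point (between the pads) lies 19 mm behind it; z points along the fingers, y is the line along which they close (so a half turn about z gives the same grasp; the last joint's range is limited). The gripper opens to 85 mm and grips with 20 to 120 N. Pads are 22 mm wide; open, the fingers measure 114 mm over their backs; the gripper's body (76 mm by 85 mm) begins 54 mm behind the grasp point. The pads swing forward as they close: fully open they stand 13 mm farther back than shut.
Start: joints at [-1.315, 0.326, -0.193, 1.052, 0, 1.437], TCP at [209.015, -508.755, 231.281] pointing down, gripper open.
Joint ranges: [-2.65, 2.65], [-0.97, 1.79], [-1.3, 1.35], [-1.93, 2.1], [-1.47, 1.37], [-3.14, 3.14]. Speed limits (rad/s): [2.57, 2.57, 3.14, 3.14, 3.14, 3.14].

### API

Orientations are given as [roll, pitch, yaw] about the fixed x, y, z axes, in that order (R = Rz(yaw) Ry(pitch) Rx(roll)).
In Python, from bench import bot, solve_ik, imaging gives the robot as it stands. Calls block until the motion is done:
- bot.move_ptp(position, orientation): joint-space move of the TCP to a pose.
- bot.movel(position, rot=None, max_speed=150, threshold=None): straight line of the TCP; rot=None keeps the orientation; max_speed is the mean speed in mm/s. With threshold (N) it stops when the force on the tool has changed by that much, and returns True; else False.
- bot.move_j(angles): joint-space move.
- bot.grip(opening, effort=None): opening from 0.0 (shut) to 1.0 (fully open); effort is the grip in N (None keeps the last); returns when the fingers have stopped.
- bot.dwell(seconds).
- solve_ik(position, orientation): joint angles nearest the present ones, or None.
- bot.get_state(): the state.
- imaging.capture(name): name is "scene" or "top"; returns the picture (400x640x3 uint8, blue, green, red); there is no depth.
- imaging.camera_model(name): a dict with "K" (3x3 intrinsics, pixels), "k1" (the pictures are not rectified: a ray, as slopes to the right and down, at radius r is drawn at 1 + k1 r^2 times it, then the intrinsics apply), "position" and "rotation" of the camera in the world. Camera axes: x right, y up, looking along -z (the intrinsics and any distortion apply to the point x, -y, -z); pixel columns grow to the right and rows downward; lengths in mm; the calibration is good to about 2 mm. A picture is of the moment at which its call begins. camera_model takes no time and is no camera call.
A pose or a line that the arm cannot do raises bot.IKError and nothing moves.
- bot.sign_off(): hands the job in; it is judged then, once.
The state is a dict: "t": time; "qpos": joint angles; "joint_velocities": joint speeds; "effort": joint torques, N m; "tcp_pos": TCP position; "orientation": TCP orientation; "contact_force": force on the tool from outside, world axes, zero at the start; "wrist_torque": the same for the moment, N m; "opening": opening from 0.0 (shut) to 1.0 (fully open); "gripper_force": force on a finger pad.
Only numpy, scipy, OpenCV 4.12 (cv2) and the standard library are available. Lean on these libraries where they do the work, as an engineer would, in place of code of your own. Each camera call takes 0.05 s, during which the arm holds its last target. There are 200 camera calls.

### The job

One of the five white support pins on the dark grey bed stands a few millimetres proud and would make the next circuit board rock. Take the orange-handled sprung probe out of its slanted rest and, holding it upright, touch it lightly on all five pin tops in turn, from the one nearest the robot to the farthest, to feel which is the high one; only then push that pin down with the probe until it is level with the other four, which must not be pushed down. Lay the probe back in the rest as it was, let go, and leave everything else where it is.

Things in the scene. Friction and masses are not known exactly. Their poses are not given: they have to be found in the camera images.
- bed: Fixed board-support bed, dark grey plate 136 x 64 mm, top 14 mm above the worktop. Origin under its centre; z up, long side along x, which points away from the robot. Five white pins, caps 15 mm in diameter, stand on it in a zigzag. Blue stops 16 x 6 mm at x +-36, y 28 mm and 6 x 16 mm at x 65, y 0 mm reach 47 mm above the worktop.
- point_1 (a point): Centre of the first (nearest) pin's top, counted from the robot's end (bed frame x = -48 mm, y = -11 mm), at the height of a level pin's top, 44 mm above the worktop. Fixed to the bed: it does not tell how high this pin stands.
- point_2 (a point): Centre of the second pin's top, counted from the robot's end (bed frame x = -24 mm, y = 11 mm), at the height of a level pin's top, 44 mm above the worktop. Fixed to the bed: it does not tell how high this pin stands.
- point_3 (a point): Centre of the third pin's top, counted from the robot's end (bed frame x = 0 mm, y = -11 mm), at the height of a level pin's top, 44 mm above the worktop. Fixed to the bed: it does not tell how high this pin stands.
- point_4 (a point): Centre of the fourth pin's top, counted from the robot's end (bed frame x = 24 mm, y = 11 mm), at the height of a level pin's top, 44 mm above the worktop. Fixed to the bed: it does not tell how high this pin stands.
- point_5 (a point): Centre of the fifth (farthest) pin's top, counted from the robot's end (bed frame x = 48 mm, y = -11 mm), at the height of a level pin's top, 44 mm above the worktop. Fixed to the bed: it does not tell how high this pin stands.
- pin_high (a joint): Height of the one proud pin, m: negative = proud (starts 4 to 5.5 mm proud), 0 = level, positive = too low; range -0.006 to 0.008. It stands at any of the five points; this number does not tell which. All pins slide straight up and down, held by friction: they stay put under 9 N, yield above about 11 N and remain where left (no spring, no stop at level).
- pin_b (a joint): Height of one of the four good pins, m: 0 = level (starts within 0.4 mm), positive = pushed too low. Held by the same friction; stands at any of the five points.
- pin_c (a joint): Height of one of the four good pins, m: 0 = level (starts within 0.4 mm), positive = pushed too low. Held by the same friction; stands at any of the five points.
- pin_d (a joint): Height of one of the four good pins, m: 0 = level (starts within 0.4 mm), positive = pushed too low. Held by the same friction; stands at any of the five points.
- pin_e (a joint): Height of one of the four good pins, m: 0 = level (starts within 0.4 mm), positive = pushed too low. Held by the same friction; stands at any of the five points.
- rest: Grey probe rest, foot 112 x 78 mm, fixed; origin under the foot's centre, z up. Two open forks hold the probe 35 degrees from vertical, handle end towards the rest's -x (robot side): nose to handle runs along (-0.574, 0, 0.819) in its frame. Slots 18 mm wide, open towards (0.819, 0, 0.574): lift out and lay in along that or straight up/down; flared prongs end 22 mm past the probe's axis.
- rest_seat (a point): Fixed to the rest: where the centre of the probe's handle lies, within 3 mm, when the probe rests in the forks, collar just above the upper fork: about 130 mm above the worktop. The pile of tube handles between the rest and the robot, beside the bed, is about 95 mm high: carry the probe over it.
- probe_grip (a point): Centre of the probe's orange handle, on its axis; z axis from nose to handle end. Handle 18 mm in diameter, 54 mm long. From this point towards the nose: collar (26 mm in diameter) at 26 to 34 mm, steel barrel (14 mm) at 34 to 102 mm, nose at 124 mm; in the rest the upper fork begins at 37 mm. Mass about 0.145 kg.
- probe_nose (a point): End of the probe's red ball nose (7 mm in diameter), on the probe's axis, 124 mm from the handle's centre when the nose is out; z axis along the probe towards the handle.
- probe_tip (a joint): How far the sprung nose is pushed in, m: 0 = out, 0.010 = fully in. It starts to move at about 2 N, takes about 5 N when fully in; pushed further, the probe is solid and can drive a pin.
- brown_board: Loose brown circuit board, 50 x 204 x 10 mm, lying by the table's front edge; leave alone. Origin near its centre, underside.
- small_board: Loose green circuit board, 30 x 94 x 10 mm; leave alone. Origin near its centre, underside.
- glue_bottle: Loose glue bottle, 36 mm in diameter, 106 mm high, blue cap; leave alone. Origin at its underside.
- half_shell: Loose green half housing, 27 x 74 x 13 mm; leave alone. Origin at its underside.
- screw_dish: Loose steel dish of screws, 68 mm in diameter, 18 mm high; leave alone. Origin at its underside.
Mind the look-alikes: they are no part of the job. Leave any green or pink look-alike of the bed alone.

How it is judged:
By the outcome, as a careful person would: the job done as asked, in the order asked, and still so for the second after the job is handed in, with the robot touching nothing.
It also fails if it takes over 64 s, if anything falls off the work surface, if the arm or the gripper's body presses on something with over 40 N, if the wrist force passes 120 N, or if a joint passes its speed limit or range.

## Working session

There is one attempt and no reset: what is moved stays moved. The work goes in short steps, each a Python script; the robot and the scene stay as the last script left them, time stands still between calls to the robot, and variables do not carry over. Pictures are saved under pics/ and viewed, at most 10 in all, crops included, and the job is handed in when it is done.

```bash
ls; mkdir -p pics
python3 - <<'E'
from bench import bot, solve_ik, imaging
import cv2
for n in("scene","top"):
    cv2.imwrite(f"pics/{n}0.png",imaging.capture(n)); m=imaging.camera_model(n); print(n,m)
print(bot.get_state())
E
```

```text
pics
scene {'K': array([[396.12300329,   0.        , 316.55639909],
       [  0.        , 396.12300329, 200.19962459],
       [  0.        ,   0.        ,   1.        ]]), 'k1': 0.01944142594555197, 'position': array([-48.54777464, 616.90715624, 972.97919546]), 'rotation': array([ 0.81854848,  0.01886976, -2.43254223])}
top {'K': array([[412.99650562,   0.        , 313.64962718],
       [  0.        , 412.99650562, 202.97225421],
       [  0.        ,   0.        ,   1.        ]]), 'k1': -0.06443068209798737, 'position': array([ 458.15198711,  -94.42684279, 1769.70647781]), 'rotation': array([ 7.47658346e-02,  1.58070992e-03, -1.58653787e+00])}
{'t': 0.1, 'qpos': array([-1.31514976e+00,  3.26867944e-01, -1.93441768e-01,  1.05202300e+00,
       -7.86864098e-08,  1.43659798e+00]), 'joint_velocities': array([-7.53103640e-04, -9.68980436e-04,  2.02740199e-03,  1.56237874e-03,
       -6.58208201e-05, -3.18593862e-04]), 'effort': array([ 1.83525219e-03, -4.44239008e+01,  2.63038194e+01,  7.83338619e-03,
       -9.39604251e-05, -5.97427899e-06]), 'tcp_pos': array([ 208.90678301, -508.23276596,  230.59712689]), 'orientation': array([-3.14007008e+00, -2.05483290e-04,  3.89844761e-01]), 'contact_force': array([ 0.41689166,  1.03731272, -0.21933382]), 'wrist_torque': array([-0.00727601, -0.01977184, -0.04035451]), 'gripper_force': 0.0, 'opening': 0.9998278780830124}
```

View pics/scene0.png

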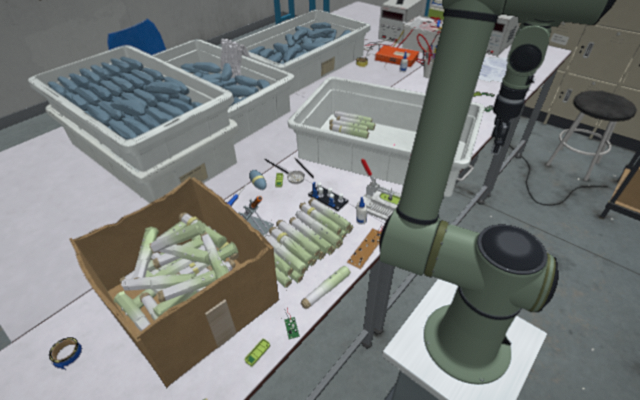

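View pics/top0.png

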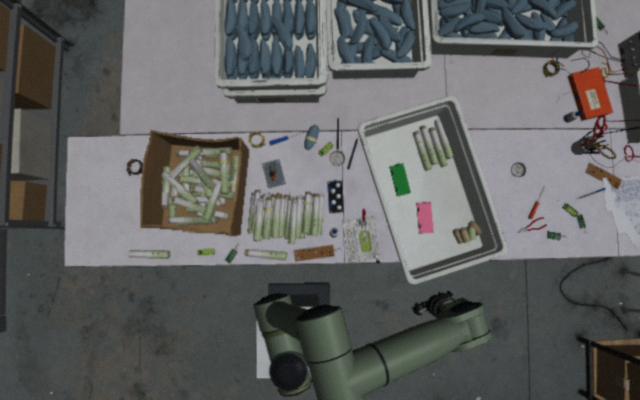

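The scene picture shows the rest with its orange handle near (257,208) and the dark bed with white pins near (325,195). In the top picture these are at (274,173) and (335,196). Things that could be confused with them: a red-handled tool at top (363,213), a screwdriver at top (538,200), and green and pink bed look-alikes at top (400,179) and (425,217). I choose the dark grey bed and the orange handle in the grey rest, and check that with a close crop.

Run:
```python
import cv2,numpy as np
s=cv2.imread("pics/scene0.png");t=cv2.imread("pics/top0.png")
a=cv2.resize(s[160:250,225:365],None,fx=5.6,fy=5.6,interpolation=cv2.INTER_CUBIC)
cv2.imwrite("pics/c1.png",a)
b=cv2.resize(t[145:225,250:355],None,fx=7,fy=7,interpolation=cv2.INTER_CUBIC)
cv2.imwrite("pics/c2.png",b)
```

```text
(no output)
```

View pics/c1.png

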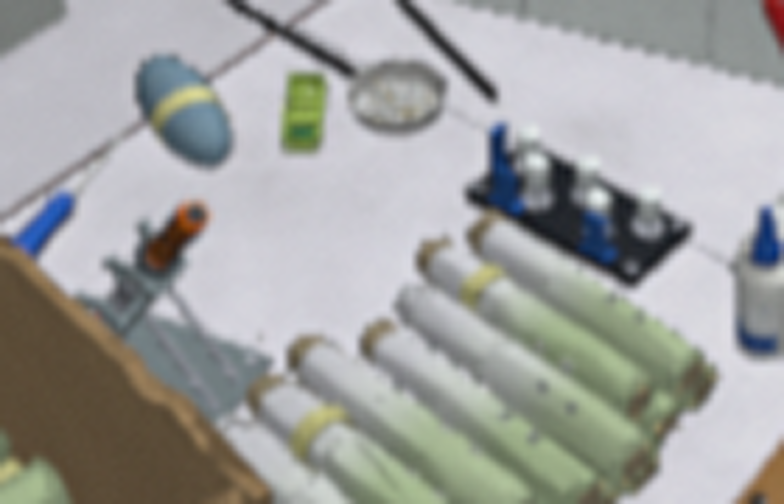

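View pics/c2.png

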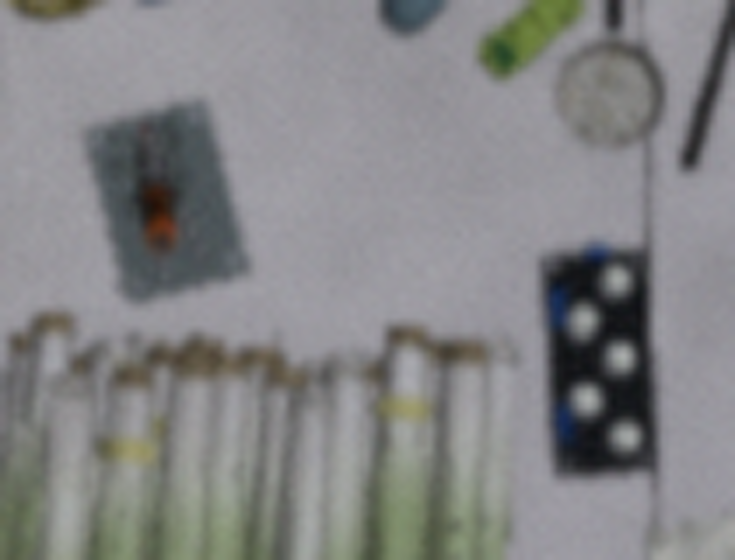

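Crop 1 shows the orange handle at about (180,235), leaning in the grey rest, and the dark bed with five white caps and blue stops. Crop 2 shows the same bed, with caps from (626,437) nearest to (616,281) farthest, and the rest foot with corners (85,132), (205,100), (248,268) and (130,300). Both choices match the description.

```bash
cat > h.py <<'E'
import numpy as np,cv2
from scipy.spatial.transform import Rotation as Ro
from bench import bot,solve_ik,imaging
def cam(n):
    m=imaging.camera_model(n); return m,Ro.from_euler('xyz',m['rotation']).as_matrix()
def ray(n,p):
    m,R=cam(n);K=m['K'];p=np.atleast_2d(p).astype(float)
    d=np.c_[(p[:,0]-K[0,2])/K[0,0],(p[:,1]-K[1,2])/K[1,1]];u=d.copy()
    for _ in range(20): u=d/(1+m['k1']*(u**2).sum(1,keepdims=True))
    v=np.c_[u[:,0],-u[:,1],-np.ones(len(u))]@R.T
    return m['position'],v
def onz(n,p,z):
    o,v=ray(n,p); return o+v*((z-o[2])/v[:,2])[:,None]
def tri(pa,pb):
    A=np.zeros((3,3));b=np.zeros(3)
    L=[]
    for n,p in(("scene",pa),("top",pb)):
        o,v=ray(n,p);v=v[0]/np.linalg.norm(v[0]);P=np.eye(3)-np.outer(v,v);A+=P;b+=P@o;L.append((o,P))
    x=np.linalg.solve(A,b); return x,[np.linalg.norm(P@(x-o)) for o,P in L]
def fit(L,W):  # 2D rigid local->world: yaw, origin, residual
    a=L-L.mean(0);c=W-W.mean(0);th=np.arctan2((a[:,0]*c[:,1]-a[:,1]*c[:,0]).sum(),(a*c).sum())
    R=np.array([[np.cos(th),-np.sin(th)],[np.sin(th),np.cos(th)]]);t=W.mean(0)-R@L.mean(0)
    return th,t,W-(L@R.T+t)
PINS=np.array([[-48,-11],[-24,11],[0,-11],[24,11],[48,-11]],float)
E
python3 - <<'E'
from h import *
np.set_printoptions(precision=2,suppress=True)
s=cv2.imread("pics/scene0.png");t=cv2.imread("pics/top0.png")
# pins: grey-level weighted centroid about seeds (top)
seed=np.array([[626,437],[587,402],[620,357],[583,321],[616,281]])/7+[250,145]-.43
g=t.min(2).astype(float);c=[]
for x,y in seed:
    for _ in range(3):
        X,Y=np.meshgrid(np.arange(640),np.arange(400));w=np.clip(g-90,0,None)*(np.hypot(X-x,Y-y)<2.7);x,y=(w*X).sum()/w.sum(),(w*Y).sum()/w.sum()
    c.append((x,y))
W=onz("top",c,43)[:,:2];print("pins top",np.array(c),W);print("bed",fit(PINS,W))
# scene pins (cap tops) seeds near->far
sc=np.array([[649,200],[599,203],[592,166],[538,166],[531,137]])/5.6+[225,160]-.4
W2=onz("scene",sc,44)[:,:2];print("scene",W2);print("bed s",fit(PINS,W2))
# rest foot
hsv=cv2.cvtColor(t,cv2.COLOR_BGR2HSV)
corn=np.array([[85,132],[205,100],[248,268],[130,300]])/7+[250,145]-.43
F=onz("top",corn,5)[:,:2];print("foot",F,F.mean(0),np.linalg.norm(np.diff(F,axis=0),axis=1))
# far-left, far-right, near-right, near-left in rest frame
print("rest",fit(np.array([[56,39],[56,-39],[-56,-39],[-56,39]],float),F))
def org(im,roi):
    h=cv2.cvtColor(im,cv2.COLOR_BGR2HSV);m=cv2.inRange(h,(3,150,70),(16,255,255));k=np.zeros_like(m);x0,y0,x1,y1=roi;k[y0:y1,x0:x1]=m[y0:y1,x0:x1]
    n,l,st,ce=cv2.connectedComponentsWithStats(k);i=1+st[1:,4].argmax();print(st[i],ce[i]);return ce[i]
a=org(s,(240,185,270,220));b=org(t,(262,160,285,185))
print("handle",tri(a,b))
print("top end", tri(np.array([197,213])/5.6+[225,160]-.4,np.array([160,238])/7+[250,145]-.43))
E
```

```text
pins top [[339.05 206.93]
 [333.38 201.6 ]
 [338.29 195.55]
 [332.94 190.33]
 [337.76 184.49]] [[ 569.2  -199.89]
 [ 591.99 -176.57]
 [ 617.13 -197.67]
 [ 639.52 -175.64]
 [ 663.87 -196.4 ]]
bed (np.float64(0.03446973227452329), array([ 616.27, -187.03]), array([[ 0.52, -0.21],
       [ 0.09,  0.3 ],
       [ 0.49,  0.36],
       [-0.35, -0.42],
       [-0.75, -0.02]]))
scene [[ 563.21 -196.96]
 [ 585.41 -175.14]
 [ 610.59 -199.18]
 [ 636.92 -177.55]
 [ 658.47 -196.11]]
bed s (np.float64(-0.004341322630250433), array([ 610.93, -186.79]), array([[ 0.33,  0.62],
       [-1.57,  0.55],
       [-0.29, -1.4 ],
       [ 1.95, -1.66],
       [-0.41,  1.89]]))
foot [[765.37 128.12]
 [784.08  53.74]
 [679.12  28.19]
 [660.52 100.96]] [722.27  77.75] [ 76.69 108.03  75.11]
rest (np.float64(0.24686476889277045), array([722.27,  77.75]), array([[-1.67, -1.14],
       [-2.02,  0.13],
       [ 1.62,  1.94],
       [ 2.08, -0.93]]))
[256 198   5   4  13] [257.54 199.92]
[271 176   3   3   6] [272.17 176.83]
handle (array([685.65,  68.23, 140.89]), [np.float64(1.9320150530895956), np.float64(1.9320150530896696)])
top end (array([676.61,  65.68, 154.04]), [np.float64(2.291749486964469), np.float64(2.2917494869643926)])
```

Bed fit: yaw about 0.03, origin about (616,-187), residuals under 1 mm. Handle centre about (692,69,131), which matches the stated 130 mm height and lies on the rest's mid-plane. Next I grip it along its axis.

```bash
cat >> h.py <<'E'
YR=0.247
A=np.array([-.574*np.cos(YR),-.574*np.sin(YR),.819]);SEAT=np.array([691.7,69.5,131.])
def tool(z,y):
    z=z/np.linalg.norm(z);y=y-z*(y@z);y/=np.linalg.norm(y);return Ro.from_matrix(np.c_[np.cross(y,z),y,z]).as_euler('xyz')
YT=np.array([-np.sin(YR),np.cos(YR),0])
DOWN=np.array([0,0,-1.])
E
python3 - <<'E'
from h import *
np.set_printoptions(precision=3,suppress=True)
for sg in(1,-1):
    o=tool(-A,sg*YT);d=tool(DOWN,sg*YT)
    print(sg,o,d)
    for p,r in((SEAT-19*A,o),(SEAT-19*A+80*A,o),(SEAT-19*A+[0,0,110],o),(SEAT+[0,0,150],d),((600,0,300),d),((564,-200,150),d),((664,-196,150),d),((664,-196,250),d)):
        print(np.round(p),solve_ik(np.array(p),r))
E
```

```text
1 [-3.142  0.611 -2.895] [-3.142  0.    -2.895]
[702.  72. 115.] [-0.083  0.412 -0.641 -0.068  0.187 -0.273]
[658.  61. 181.] [-0.114  0.239 -0.68   0.072  0.204 -0.299]
[702.  72. 225.] [-0.083  0.255 -0.517  0.213  0.187 -0.273]
[692.  70. 281.] [-0.006  0.594  0.356  1.333  0.    -0.253]
[600   0 300] [-0.123  0.39   0.075  1.257  0.    -0.37 ]
[ 564 -200  150] [-0.464  0.477 -0.18   0.914  0.    -0.711]
[ 664 -196  150] [-0.394  0.647  0.116  1.04   0.    -0.641]
[ 664 -196  250] [-0.394  0.595  0.281  1.256  0.    -0.641]
-1 [ 3.142 -0.611  0.247] [3.142 0.    0.247]
[702.  72. 115.] [-0.083  0.412 -0.641 -0.068  0.187  2.868]
[658.  61. 181.] [-0.114  0.239 -0.68   0.072  0.204  2.842]
[702.  72. 225.] [-0.083  0.255 -0.517  0.213  0.187  2.868]
[692.  70. 281.] [-0.006  0.594  0.356  1.333  0.     2.889]
[600   0 300] [-0.123  0.39   0.075  1.257  0.     2.772]
[ 564 -200  150] [-0.464  0.477 -0.18   0.914  0.     2.431]
[ 664 -196  150] [-0.394  0.647  0.116  1.04   0.     2.501]
[ 664 -196  250] [-0.394  0.595  0.281  1.256  0.     2.501]
```

Run:
```python
from h import *
np.set_printoptions(precision=2,suppress=True)
o=tool(-A,YT);d=tool(DOWN,YT)
bot.movel([209,-508,300]); bot.move_ptp([550,0,330],d)
bot.grip(.55)
bot.move_ptp(SEAT-19*A+80*A,o)
for n in("scene","top"): cv2.imwrite(f"pics/pre_{n}.png",imaging.capture(n))
print(bot.movel(SEAT-19*A,max_speed=80,threshold=8))
S=bot.get_state();print(S['t'],S['tcp_pos']-(SEAT-19*A),S['contact_force'])
ims=[cv2.resize(imaging.capture(n)[y:y+70,x:x+90],None,fx=4.4,fy=4.4,interpolation=cv2.INTER_CUBIC) for n,x,y in(("scene",210,160),("top",235,140))]
cv2.imwrite("pics/g1.png",np.hstack(ims))
```

```text
False
5.7333 [ 0.1  -0.05  0.46] [ 0.46 -0.66  0.01]
```

View pics/g1.png

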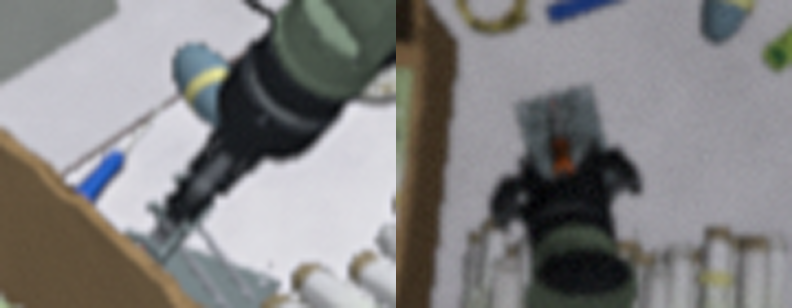

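The left half shows the fingers around the handle just above the fork at about (165,205). The right half shows the orange handle at (563,155), midway between the fingers at (505,190) and (625,172). Now I close the grip and lift.

Run:
```python
from h import *
np.set_printoptions(precision=2,suppress=True)
d=tool(DOWN,YT)
bot.grip(0,effort=80)
S=bot.get_state();print(S['opening']*85,S['gripper_force'],S['contact_force'])
g=S['tcp_pos'];
if S['gripper_force']>5:
    print(bot.movel(g+[0,0,115],max_speed=100,threshold=25))
    bot.move_ptp([640,20,270],d)
    bot.move_ptp([592,-180,240],d); bot.movel([592,-180,200])
    for n in("scene","top"): cv2.imwrite(f"pics/h_{n}.png",imaging.capture(n))
    S=bot.get_state();print(S['t'],g,S['tcp_pos'],S['contact_force'],S['opening']*85)
    a,b=cv2.imread("pics/h_scene.png"),cv2.imread("pics/h_top.png")
    cv2.imwrite("pics/h1.png",np.hstack([cv2.resize(a[130:220,285:375],None,fx=4.4,fy=4.4,interpolation=2),cv2.resize(b[150:240,290:380],None,fx=4.4,fy=4.4,interpolation=2)]))
```

```text
16.184148083463743 77.8895366191864 [ 1.97 -0.13  0.05]
False
9.825 [702.65  72.03 115.79] [ 593.03 -179.43  201.29] [ 0.38 -0.32 -1.86] 16.032280733319116
```

View pics/h1.png

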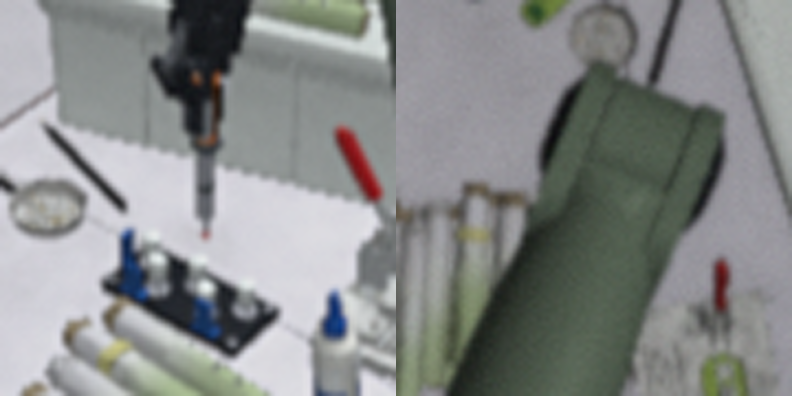

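The left half shows the upright probe with its red nose at full-image pixel (331.8,183.6), hanging above the bed. The arm hides it in the right (top) half, so I use the scene camera to relate the nose to the pins.

Run:
```python
from h import *
np.set_printoptions(precision=2,suppress=True)
a=cv2.imread("pics/h_scene.png")
h=cv2.cvtColor(a,cv2.COLOR_BGR2HSV);r=a.astype(float);w=np.clip(r[...,2]-np.maximum(r[...,1],r[...,0])-25,0,None)
X,Y=np.meshgrid(np.arange(640),np.arange(400));w*=np.hypot(X-331.5,Y-183.3)<4
c=((w*X).sum()/w.sum(),(w*Y).sum()/w.sum());print(c,w.max())
for z in(96.7,99.8,102.8): print(z,onz("scene",[c],z)[0]-[593.03,-179.43,0])
# scene pin caps from clean first image: red-channel crop printed coarse
s=cv2.imread("pics/scene0.png");g=s.min(2)
print(g[182:202,314:346])
```

```text
(np.float64(331.0), np.float64(183.0)) 8.0
96.7 [-1.46  0.32 96.7 ]
99.8 [-3.73  3.14 99.8 ]
102.8 [ -5.92   5.86 102.8 ]
[[ 99 141 196 206 210 214 218 209 204 204 202 201 199 196 195 196 196 197
  200 201 199 200 201 204 206 206 207 208 208 208 209 210]
 [ 48 127 194 197 208 220 226 213 205 205 202 202 201 198 195 195 196 197
  198 199 199 199 201 203 205 208 208 207 208 208 209 209]
 [ 40 126 185 177 187 201 206 201 205 205 204 202 201 199 197 196 196 198
  198 200 200 198 200 202 205 207 209 207 208 208 208 207]
 [ 40 118 169 148 146 153 151 170 196 204 206 203 201 201 198 199 199 199
  200 200 202 202 202 202 205 207 208 208 208 209 209 210]
 [ 40 105 139 121 122 136 137 151 167 183 200 204 206 204 200 201 201 200
  199 201 202 203 203 202 205 207 207 208 208 211 210 210]
 [ 24  58  80 101 125 166 176 164 130 127 164 185 201 204 205 206 207 207
  201 200 200 201 201 203 205 206 207 207 208 210 210 211]
 [ 17  28  63 113 139 195 217 211 157  84  85 126 165 181 203 214 222 219
  208 201 202 200 201 204 206 207 208 208 209 210 211 212]
 [ 23  29  73 133 144 183 204 206 165  82  34  
[... 982 characters left out ...]
1  63 120 149 150 148 187 208 211]
 [ 54  27  24  29  45  80  91  81  73  48  33  33  37  37  48  68 102 131
  133 106  57  36  33  35  62 108 130 128 119 144 177 196]
 [ 91  67  39  23  26  34  44  41  38  33  34  37  35  35  33  35  49  71
   89  83  52  33  36  44  78 109 123 121 105  84 105 151]
 [154 134 104  62  30  25  29  32  35  37  35  38  36  36  34  26  22  32
   51  69  49  36  33  61 111 122 117 119 125  79  60 109]
 [196 191 168 125  76  46  26  29  31  32  39  35  36  40  39  36  26  22
   46  80  66  40  38  66 125 145 133 132 142  96  59  94]
 [198 202 199 179 145 108  63  36  28  28  33  34  37  35  43  46  30  22
   44  79  69  48  33  50  97 138 139 135 129  81  44  54]]
```

Run:
```python
from h import *
np.set_printoptions(precision=2,suppress=True)
a=cv2.imread("pics/h_scene.png").astype(float);print((a[...,2]-a[...,1])[178:190,326:338].astype(int))
g=cv2.imread("pics/scene0.png").min(2).astype(float)
X,Y=np.meshgrid(np.arange(640),np.arange(400));c=[]
for x,y in((341,194.2),(331.3,194.8),(330.3,188.8),(320.2,188.5),(319,182.6)):
    k=(abs(X-x)<3.2)&(abs(Y-y)<2.2);w=k*np.clip(g-150,0,None)
    if y<184 or x>340 or x<331: pass
    c.append(((w*X).sum()/w.sum(),(w*Y).sum()/w.sum()))
print(np.array(c))
W=onz("scene",c,44)[:,:2];print(fit(PINS,W))
```

```text
[[ 1  2  1  0 -2 -3 -2  0  1  0  0  0]
 [ 1  2  0  1  0 -3 -2  0  1  0  0  1]
 [ 0  1  1 -1 -1 -1 -2  0 -1  1  0  0]
 [ 0  2  1  0  0  1  1  1  1  2  2  1]
 [ 0  2  1  1  7 19 15  4  0  1  0  1]
 [ 0  1  1  1 12 37 28  6  0  0 -1  0]
 [ 1  1  0  0  5 18 12  2  1  0  1  0]
 [ 1  2  2  1  0  2  2 -1  0  1 -1  1]
 [ 1  2  1  0  0  0  0 -1  0  0  0  0]
 [ 1  1 -1 -1 -3 -2  0  0  0  0  1  0]
 [ 1  0 -3 -6 -3 -2 -1  0  0  0  1  1]
 [ 0 -3 -6 -8 -7 -6  0  0 -1  1  1  1]]
[[341.4  193.5 ]
 [331.24 194.84]
 [330.76 188.43]
 [320.22 188.36]
 [319.16 182.42]]
(np.float64(0.01923621060893342), array([ 614.86, -191.99]), array([[-0.52, -2.45],
       [-1.11,  3.02],
       [-2.95, -0.58],
       [ 2.55,  0.38],
       [ 2.02, -0.36]]))
```

```bash
cat >> h.py <<'E'
BO=np.array([616.,-189.]);BY=0.03
def pin(i,off=(0,0)):
    c,s=np.cos(BY),np.sin(BY);return np.array([[c,-s],[s,c]])@PINS[i]+BO+off
def touch(i,off=(0,0),hi=163,lo=141):
    p=pin(i,off);bot.movel([*p,hi],max_speed=120);bot.dwell(.25);f0=bot.get_state()
    hit=bot.movel([*p,lo],max_speed=14,threshold=2.5);s=bot.get_state()
    print(i+1,hit,'z',round(s['tcp_pos'][2],2),'xyerr',np.round(s['tcp_pos'][:2]-p,2),'dF',np.round(s['contact_force']-f0['contact_force'],2),'t',round(s['t'],2));return s
E
python3 - <<'E'
from h import *
s=touch(0);a=imaging.capture("scene")
print(bot.get_state()['contact_force'])
bot.movel([*pin(0),163],max_speed=80)
cv2.imwrite("pics/t1.png",cv2.resize(a[165:225,300:380],None,fx=8,fy=8,interpolation=2))
E
```

```text
1 True z 147.22 xyerr [-0.18  0.01] dF [1.63 0.24 2.89] t 11.68
[ 0.1223874  -0.8836683   2.05439593]
```

View pics/t1.png

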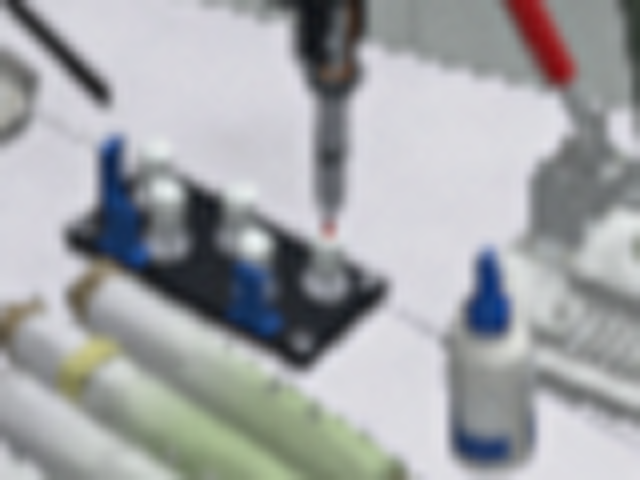

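The nose at (329,228) meets the cap, whose centre is at about (327,240). Sideways it is centred, and it may be about 2 mm too far from the camera, so I shift slightly and touch pins 2–5.

Run:
```python
from h import *
O=(-.6,1.2)
for i in range(1,5):
    s=touch(i,O)
    if i in(1,4): cv2.imwrite(f"pics/t{i+1}.png",imaging.capture("scene"))
    bot.movel([*pin(i,O),163],max_speed=80)
a,b=[cv2.resize(cv2.imread(f"pics/t{k}.png")[165:220,300:350],None,fx=8,fy=8,interpolation=2) for k in(2,5)]
cv2.imwrite("pics/t25.png",np.hstack([a,b]))
```

```text
2 True z 147.2 xyerr [-0.2   0.05] dF [ 0.36 -1.14  2.67] t 13.81
3 True z 146.8 xyerr [-0.19  0.06] dF [ 0.03 -0.08  3.94] t 15.95
4 True z 151.22 xyerr [-0.2   0.04] dF [ 0.82 -1.66  2.84] t 17.88
5 True z 146.74 xyerr [-0.23  0.04] dF [0.22 0.16 2.66] t 19.92
```

View pics/t25.png

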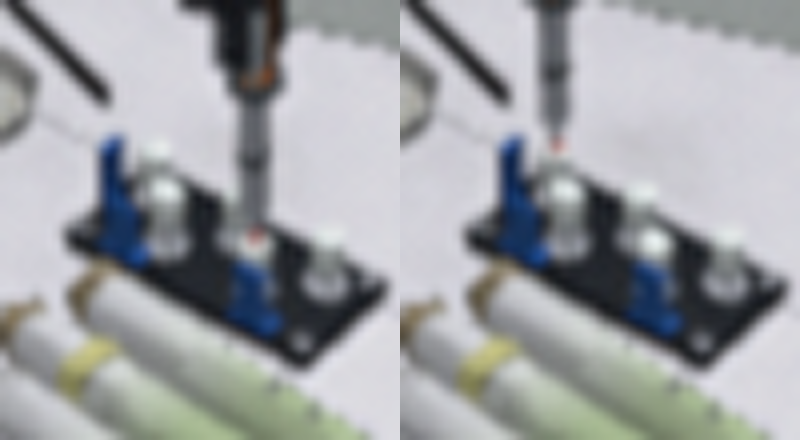

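Pin 4 stands about 4.2 mm higher (151.22 against a mean of 147.0 for the others), and both pictures show the nose centred on the caps. I push pin 4 down in steps and re-touch after each one.

Run:
```python
from h import *
O=(-.6,1.2);p=pin(3,O);REF=146.99
bot.movel([*p,163]);tgt=140.8
for k in range(4):
    bot.movel([*p,153],max_speed=60);bot.movel([*p,tgt],max_speed=12,threshold=30);bot.dwell(.15)
    s=bot.get_state();zl=s['tcp_pos'][2];print('push',tgt,round(zl,2),s['contact_force'].round(1))
    bot.movel([*p,163],max_speed=80)
    r=touch(3,O,hi=159)['tcp_pos'][2]-REF
    if abs(r)<.25: break
    if r<0: break
    tgt-= r*(.8 if r>1.5 else 1)
bot.movel([*p,163],max_speed=80)
```

```text
push 140.8 142.2 [ 1.  -0.8  8.8]
4 True z 150.28 xyerr [-0.14  0.  ] dF [-0.19 -0.41  3.2 ] t 23.96
push 138.16545365011103 139.4 [-1.9  1.   8.8]
4 True z 147.57 xyerr [-0.22  0.04] dF [ 0.46 -2.06  3.22] t 27.51
push 137.5831864682622 138.88 [-1.9  1.8  8.9]
4 True z 146.91 xyerr [-0.26  0.04] dF [-0.09 -0.87  2.96] t 31.14
```

Run:
```python
from h import *
np.set_printoptions(precision=2,suppress=True)
o=tool(-A,YT);d=tool(DOWN,YT);G=SEAT-19*A
bot.movel([*pin(3,(-.6,1.2)),245]); bot.move_ptp([640,20,270],d); bot.move_ptp(G+[0,0,115],o); bot.dwell(.2)
bot.movel(G+[0,0,12],max_speed=90,threshold=15)
h=bot.movel(G+[0,0,.5],max_speed=25,threshold=8);bot.dwell(.2);S=bot.get_state()
print(h,S['t'],S['tcp_pos']-G,S['contact_force'])
a=imaging.capture("scene");b=imaging.capture("top")
cv2.imwrite("pics/r1.png",np.hstack([cv2.resize(i,None,fx=4.4,fy=4.4,interpolation=2) for i in(a[160:230,210:300],b[140:210,235:325])]))
```

```text
False 36.2583 [0.16 0.   0.64] [ 1.72  0.7  -1.73]
```

View pics/r1.png

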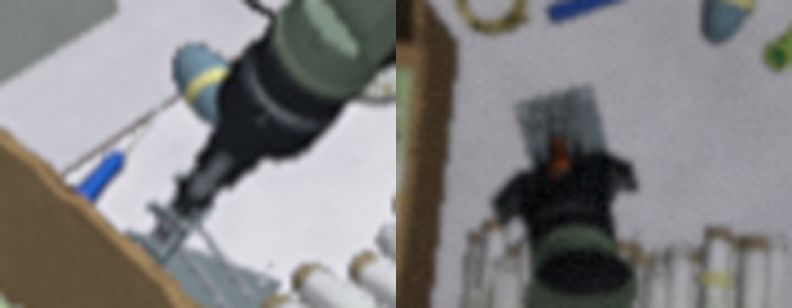

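The probe is back between the prongs, with the fork at (165,220) left and the handle at (560,155) right, as before the grasp and with no contact force. I release and back off along the axis.

Run:
```python
from h import *
np.set_printoptions(precision=2,suppress=True)
o=tool(-A,YT);d=tool(DOWN,YT);G=SEAT-19*A
bot.grip(.55);bot.dwell(.3)
bot.movel(G+110*A,max_speed=90); bot.move_ptp([450,-20,380],d);bot.dwell(.5)
S=bot.get_state();print(S['t'],S['contact_force'])
a=imaging.capture("scene");b=imaging.capture("top")
cv2.imwrite("pics/r2.png",np.hstack([cv2.resize(a[160:230,225:345],None,fx=4.4,fy=4.4,interpolation=2),cv2.resize(b[140:210,250:310],None,fx=4.4,fy=4.4,interpolation=2)]))
```

```text
40.0583 [-0.25  0.33 -0.04]
```

View pics/r2.png

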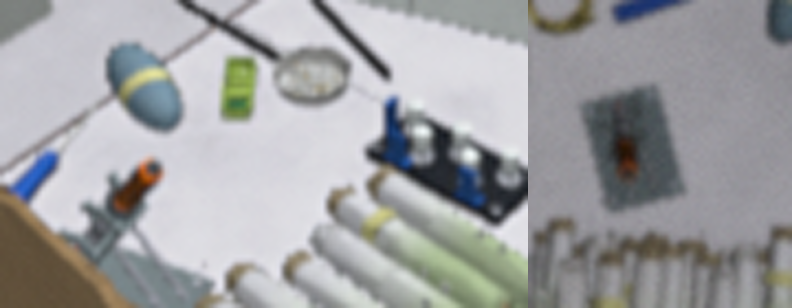

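The probe lies in the rest as it did at the start, handle at (137,185) left and (626,155) right. The bed and the objects in view have not moved, so I hand in.

```bash
python3 -c "
from bench import bot
print(bot.sign_off())"
```

```text
the job is handed in; nothing more can be done
None
```

The job is handed in at about 40 s: I touched all five pins in order from nearest to farthest, found pin 4 about 4.2 mm proud, pushed it to within about 0.1 mm of the other four's mean by touch, and laid the probe back in its rest and let go.

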